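# Spin the cranked tool carousel to check that it turns freely

## Task

Check that the hand-cranked carousel on the punch and die cabinet turns freely: push its upright crank knob counter-clockwise as seen from above, briskly enough that the carousel runs on by itself with nothing touching it, and see it through at least one full turn in all (push again if it stops short). Finish only when it has stopped, and leave the other carousel, the one without a crank, as it is.

Things in the scene. Friction and masses are not known exactly. Their poses are not given: they have to be found in the camera images.
- carousel (a joint): Turning angle (rad) of the cranked carousel: 0 at the start, growing counter-clockwise from above, no stops, 6.28 a full turn. Steel plate 210 mm across, top 160 mm above the bench, tools on it up to 18 mm tall; hub 36 mm across; crank arm 22 mm wide, top 196 mm above the bench. About 2 kg on easy bearings: let go at 3 rad/s it coasts about one turn and stops in 4 to 8 s.
- crank_knob (a point): Point on the axis of the upright black crank knob, 225 mm above the bench. The knob is a round grip 24 mm in diameter, from 196 to 250 mm above the bench, 85 mm from the turning axis; it goes round with the carousel and starts anywhere on the circle.
- carousel_stand: Fixed steel post under the cranked carousel, on a bracket bolted to the robot's side of a low grey cabinet (top 150 mm above the bench, face 125 mm from the axis). Origin on the vertical turning axis, 120 mm above the bench; z up, x and y without meaning. It is either the left or the right of the two carousels.
- turntable (a joint): Turning angle (rad), 0 at the start, of the other carousel, 330 mm from axis to axis: the same plate with tools at the same height, but only a low hub (top 182 mm above the bench) and no crank arm or knob. It turns just as easily; to be left alone.

How it is judged:
On the way:
1. the cranked carousel runs on counter-clockwise by itself, faster than 0.3 rad/s with the robot not touching it, for 0.3 s (velocity of joint carousel above 0.3 rad/s and contact force between each of the fingers, the arm and carousel_stand below 0.05 N), for 0.3 s.
At the end, for the whole second after the job is handed in: The cranked carousel has turned at least one full turn (10 degrees allowed) counter-clockwise from its start and stands still (under 0.05 rad/s); the other carousel is within 10 degrees of its start (value of joint carousel above 6.1 rad and velocity of joint carousel between -0.05 and 0.05 rad/s and value of joint turntable between -0.17 and 0.17 rad); the robot touches nothing.
It fails at once if the other carousel is turned by more than 10 degrees (value of joint turntable above 0.17 rad or value of joint turntable below -0.17 rad).
It also fails if it takes over 48 s, if anything falls off the work surface, if the arm or the gripper's body presses on something with over 40 N, if the wrist force passes 120 N, or if a joint passes its speed limit or range.

## Robot

A 6-joint arm with a two-finger parallel gripper is mounted at the origin on the work surface. World frame = base frame: x ahead of the robot, y to its left, z up, the work surface at z = 0. Lengths are in m, angles in rad, forces in N, time in s.
With the tool pointing down it reaches from about 0.35 to 0.775 m from the base axis. Payload 7.3 kg.
Tool frame: the origin (TCP) lies midway between the tips of the shut fingers; the grasp point (between the pads) lies 19 mm behind it; z points along the fingers, x is the direction in which the jaws open and shut, and the axes are right-handed (so a half turn about z gives the same grasp; the last joint's range is limited). The gripper opens to 92 mm and grips with 3 to 60 N. Pads are 19 mm wide; open, the fingers measure 130 mm over their backs; the gripper's body (75 mm by 190 mm) begins 47 mm behind the grasp point.
Start: joints at [-1.351, 0.342, 1.524, -0, 1.275, -0.146], TCP at [0.188, -0.49, 0.227] pointing down, gripper open.
Joint ranges: [-2.53, 2.53], [-0.77, 2.02], [0.04, 2.7], [-1, 4.14], [0.28, 2.66], [-3.11, 3.11]. Speed limits (rad/s): [2.57, 2.57, 3.14, 3.14, 3.14, 3.14].

## Interface

Orientations are given as a rotation vector (axis times angle).
In Python, from cell import bot, hand, optics, sign_off, readout gives the robot as it stands. The module is installed in compiled form; this text tells all that it offers. Calls block until the motion is done:
- bot.reach(position, orientation): joint-space move of the TCP to a pose.
- bot.move_straight(position, rotation=None, vel=0.15, f_stop=None): straight line of the TCP; rotation=None keeps the orientation; vel is the mean speed in m/s. With f_stop (N) it stops when the force on the tool has changed by that much, and returns True; else False.
- bot.movej(angles): joint-space move.
- hand.ungrasp() and hand.close_gripper(f_grip=None): open the fingers fully, or close them until they stop; f_grip is the grip in N (None keeps the last).
- bot.wait(seconds).
- bot.ik(position, orientation): joint angles nearest the present ones, or None.
- optics.snapshot(name): name is "side" or "top"; returns the picture (400x640x3 uint8, blue, green, red); there is no depth.
- optics.camera_params(name): a dict with "mtx" (3x3 intrinsics, pixels), "R" (3x3) and "t" (3): a world point X has camera coordinates R X + t. Camera axes: x right, y down, z forward; pixel columns grow to the right and rows downward; lengths in m; the calibration is good to about 2 mm. A picture is of the moment at which its call begins. camera_params takes no time and is no camera call.
A pose or a line that the arm cannot do raises bot.IKError and nothing moves.
- sign_off(): hands the job in, once; it reports no verdict.
Readings, each from a call of its own:
- readout.get_time_s(): time.
- readout.get_qpos(): joint angles.
- readout.get_qd(): joint speeds.
- readout.get_joint_efforts(): joint torques, N m.
- readout.get_tool_pos(): TCP position.
- readout.get_ee_rot(): TCP orientation.
- readout.get_contact_force(): force on the tool from outside, world axes, zero at the start.
- readout.get_ft_torque(): the same for the moment, N m.
- readout.get_width(): opening from 0.0 (shut) to 1.0 (fully open).
Only numpy, scipy, OpenCV 4.12 (cv2) and the standard library are available. Lean on these libraries where they do the work, as an engineer would, in place of code of your own. Each camera call takes 0.05 s, during which the arm holds its last target.

## Working session

There is one attempt and no reset: what is moved stays moved. The work goes in short steps, each a Python script; the robot and the scene stay as the last script left them, time stands still between calls to the robot, and variables do not carry over. Pictures are saved under pics/ and viewed, and the job is handed in when it is done.

```bash
mkdir -p pics; ls
python3 - <<'E'
from cell import bot, hand, optics, sign_off, readout
import cv2
for n in("side","top"):
    im=optics.snapshot(n); cv2.imwrite(f"pics/{n}0.png",im)
    p=optics.camera_params(n); print(n,p["mtx"].round(1).tolist(),p["R"].round(3).tolist(),p["t"].round(3).tolist(), (-p["R"].T@p["t"]).round(3))
print(readout.get_time_s(),readout.get_ee_rot(),readout.get_width())
E
```

```text
pics
side [[489.2, 0.0, 324.9], [0.0, 489.2, 202.1], [0.0, 0.0, 1.0]] [[0.999, -0.037, -0.014], [-0.033, -0.588, -0.808], [0.022, 0.808, -0.588]] [-0.545, 0.214, 1.08] [ 0.528 -0.767  0.801]
top [[451.2, 0.0, 322.7], [0.0, 451.2, 199.9], [0.0, 0.0, 1.0]] [[0.133, -0.991, -0.005], [-0.965, -0.129, -0.228], [0.226, 0.035, -0.974]] [-0.036, 0.583, 1.003] [0.341 0.004 1.11 ]
0.1 [-2.58762953e+00  1.77990061e+00  1.59007071e-03] 1.0008477591436042
```

View pics/side0.png

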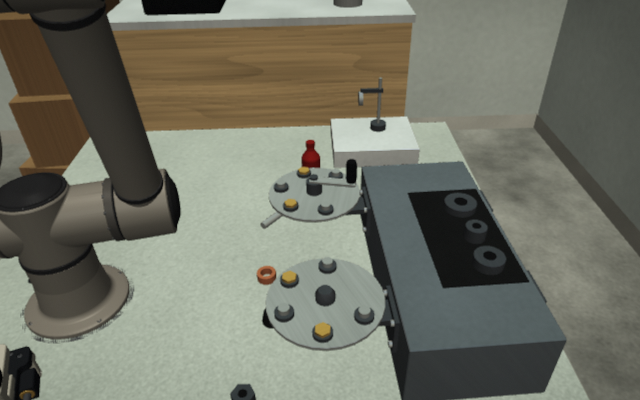

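View pics/top0.png

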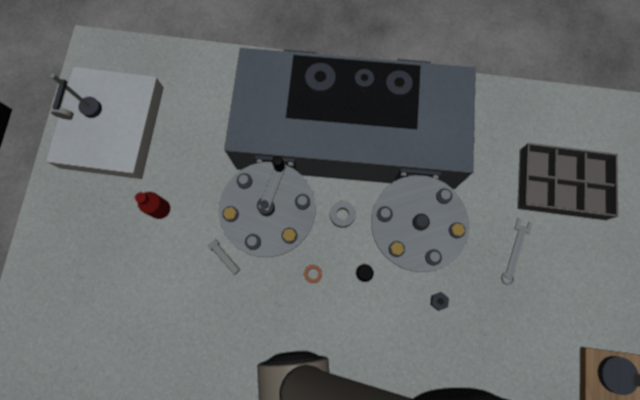

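The side view shows the cranked carousel as the far one, with its knob at about (352,171). In the top view it is the left one, with its hub at about (266,208) and knob at about (279,163). I'll measure the axis and knob next.

```bash
cat > h.py <<'E'
import numpy as np, cv2
from cell import bot, hand, optics, sign_off, readout
P={n:optics.camera_params(n) for n in("side","top")}
def ray(n,uv):
    p=P[n]; d=p["R"].T@np.linalg.inv(p["mtx"])@np.array([uv[0],uv[1],1.]); return -p["R"].T@p["t"], d/np.linalg.norm(d)
def onplane(n,uv,z):
    o,d=ray(n,uv); return o+d*(z-o[2])/d[2]
def tri(a,b):
    (o1,d1),(o2,d2)=ray("side",a),ray("top",b)
    A=np.c_[d1,-d2]; s=np.linalg.lstsq(A,o2-o1,rcond=None)[0]
    p,q=o1+s[0]*d1,o2+s[1]*d2; return (p+q)/2,np.linalg.norm(p-q)
def proj(n,X):
    p=P[n]; c=p["R"]@X+p["t"]; c=p["mtx"]@c; return c[:2]/c[2]
E
python3 - <<'E'
from h import *
s=cv2.imread("pics/side0.png");t=cv2.imread("pics/top0.png")
cv2.imwrite("pics/c0.png",np.hstack([cv2.resize(s[140:230,255:385],None,fx=3,fy=3,interpolation=2),cv2.resize(t[140:265,210:325],None,fx=3,fy=3,interpolation=2)[:270]]))
for n,im,roi in(("side",s,(330,140,375,195)),("top",t,(265,150,295,180))):
    x0,y0,x1,y1=roi; m=(im[y0:y1,x0:x1].max(2)<28).astype(np.uint8)
    k,l,st,c=cv2.connectedComponentsWithStats(m)
    for i in range(1,k):
        if st[i,4]>15: print(n,st[i]+[x0,y0,0,0,0],c[i]+[x0,y0])
E
```

```text
side [347 160   9  23 197] [351. 171.]
top [272 157  13  14 123] [278.15447154 163.21138211]
```

View pics/c0.png

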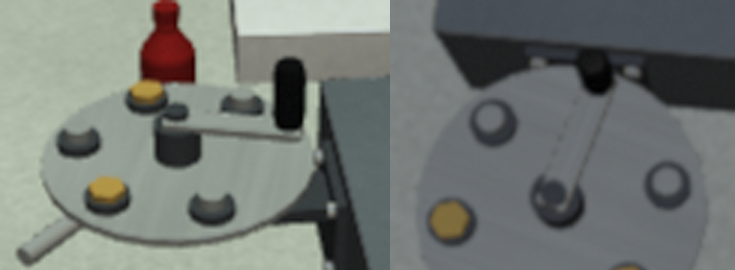

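Run:
```python
from h import *
im={n:cv2.imread(f"pics/{n}0.png") for n in P}
print("knob",tri((351,171),(278.2,163.2)))
for n,c in(("side",(315,194)),("top",(267,209)),("side",(325,303)),("top",(420,222))):
    I=im[n].astype(int)
    for q in [(c[0]+25,c[1]+8),(c[0]-20,c[1]-3)]: print(n,"plate",q,I[q[1],q[0]])
for q in[(250,200),(300,240)]: print("bench side",im["side"][q[1],q[0]])
for q in[(200,200),(320,260)]: print("bench top",im["top"][q[1],q[0]])
```

```text
knob (array([0.61093409, 0.13696688, 0.22494717]), np.float64(0.0008969167671601264))
side plate (340, 202) [150 159 148]
side plate (295, 191) [150 160 149]
top plate (292, 217) [118 114 109]
top plate (247, 206) [115 111 107]
side plate (350, 311) [144 153 143]
side plate (305, 300) [144 154 144]
top plate (445, 230) [116 112 108]
top plate (400, 219) [116 112 107]
bench side [170 188 177]
bench side [164 181 171]
bench top [130 131 126]
bench top [125 125 121]
```

Run:
```python
from h import *
from scipy.optimize import least_squares
im={n:cv2.imread(f"pics/{n}0.png") for n in P}
for lab,cs,ct in(("crank",(315,194),(267,209)),("plain",(325,303),(420,222))):
    for n,c,pc in(("side",cs,(148,158,147)),("top",ct,(116,112,108))):
        b=cv2.medianBlur(im[n],3).astype(int)
        v=b-np.array(pc); 
        if n=="side": m=(abs(v).max(2)<12)&((b[:,:,1]-b[:,:,0])<14)
        else: m=(abs(v).max(2)<13)&((b[:,:,0]-b[:,:,1])>=2)
        m=m.astype(np.uint8); w=np.zeros_like(m); cv2.circle(w,c,72,1,-1); m&=w
        m=cv2.morphologyEx(m,cv2.MORPH_OPEN,np.ones((3,3)))
        k,l,st,_=cv2.connectedComponentsWithStats(m); i=1+st[1:,4].argmax()
        ct_=max(cv2.findContours((l==i).astype(np.uint8),0,1)[0],key=len)
        h=cv2.convexHull(ct_)[:,0].astype(float)
        X=np.array([onplane(n,q,.16)[:2] for q in h])
        f=lambda p:np.hypot(X[:,0]-p[0],X[:,1]-p[1])-p[2]
        r=least_squares(f,[*X.mean(0),.105],loss="soft_l1",f_scale=.002)
        print(lab,n,r.x.round(4),"res",np.median(abs(f(r.x))).round(4),len(X))
```

```text
crank side [0.5289 0.1576 0.1028] res 0.0004 24
crank top [0.5263 0.1556 0.1039] res 0.0004 39
plain side [ 0.5415 -0.1722  0.1035] res 0.0002 42
plain top [ 0.5394 -0.1735  0.104 ] res 0.0003 38
```

The axis is at about (0.5275, 0.1565). The two carousel axes are 330 mm apart, the knob radius is 85.7 mm and the knob height is 0.225 m. All three agree with the text. Next I'll go behind the knob, on its clockwise side, with shut fingers.

```bash
cat >> h.py <<'E'
from scipy.spatial.transform import Rotation as Rn
AX=np.array([.5275,.1565])
def ori(t):
    """tool down, y along +-t; the wrist-nearest of the two"""
    q=np.array(readout.get_qpos()); best=None
    for s in(1,-1):
        y=np.array([s*t[0],s*t[1],0]); z=np.array([0,0,-1.]); R=np.c_[np.cross(y,z),y,z]
        yield Rn.from_matrix(R).as_rotvec()
E
python3 - <<'E'
from h import *
K=np.array([.611,.137]); r=K-AX; r/=np.linalg.norm(r); t=np.array([-r[1],r[0]])
S=K-t*.033-r*.010; E=S+t*.115
print("S",S,"E",E)
bot.move_straight([.188,-.49,.33],vel=.3)
hand.close_gripper()
q0=np.array(readout.get_qpos()); c=[]
for o in ori(t):
    a=bot.ik([*S,.33],o); b=bot.ik([*E,.212],o); print(o.round(3),None if a is None else np.round(a,2),None if b is None else np.round(b,2))
    if a is not None and b is not None: c.append((abs(np.array(a)-q0).max(),o))
o=min(c,key=lambda k:k[0])[1]
bot.reach([*S,.33],o)
bot.move_straight([*S,.212],vel=.15,f_stop=5)
print(readout.get_tool_pos(),readout.get_contact_force(),readout.get_time_s(),readout.get_width())
for n in P: cv2.imwrite(f"pics/{n}1.png",optics.snapshot(n))
a=cv2.imread("pics/side1.png")[80:260,220:420];b=cv2.imread("pics/top1.png")[80:260,190:390]
cv2.imwrite("pics/c1.png",cv2.resize(np.hstack([a,b]),None,fx=2,fy=2))
E
```

```text
S [0.59375736 0.1071388 ] E [0.61990996 0.21912559]
[0.36  3.121 0.   ] [ 0.05  0.44  1.09 -0.    1.61 -2.86] [ 0.22  0.6   1.14 -0.    1.4  -2.69]
[ 3.121 -0.36   0.   ] [ 0.05  0.44  1.09 -0.    1.61  0.28] [ 0.22  0.6   1.14 -0.    1.4   0.45]
[0.59433327 0.10704753 0.21304281] [0.15871271 0.38885921 1.06347962] 5.525 0.0013126721646969364
```

View pics/c1.png

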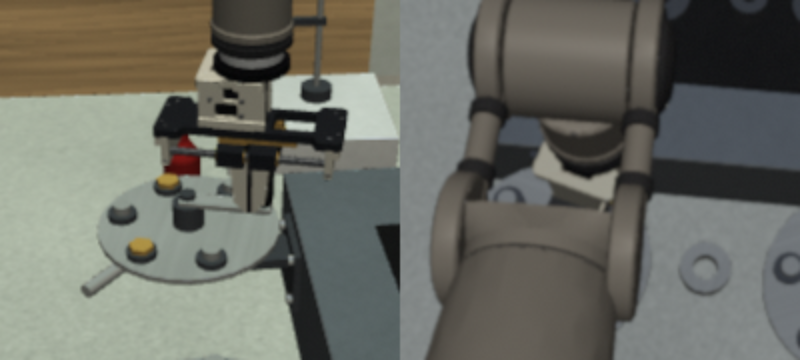

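The side view (left half of the picture) shows the shut fingers, at about (255,185) in it, just on the near side of the knob. They are clear of the crank arm, and the force reading is close to zero. Now I push, then lift clear and watch.

Run:
```python
from h import *
K=np.array([.611,.137]); r=K-AX; r/=np.linalg.norm(r); t=np.array([-r[1],r[0]])
E=K-t*.033-r*.010+t*.115
t0=readout.get_time_s()
print("stopped",bot.move_straight([*E,.212],vel=.18,f_stop=80),readout.get_time_s()-t0, np.round(readout.get_contact_force(),1))
bot.move_straight([*E,.30],vel=.3); print("lifted",readout.get_time_s()-t0,readout.get_tool_pos())
fr=[]
for i in range(24):
    fr.append(optics.snapshot("side")); T=readout.get_time_s()
    cv2.imwrite(f"pics/p{i:02d}.png",fr[-1]); bot.wait(.2)
print(readout.get_time_s(),np.round(readout.get_contact_force(),1))
tl=[cv2.resize(f[120:240,250:400],(130,104)) for f in fr]
cv2.imwrite("pics/m1.png",np.vstack([np.hstack(tl[6*i:6*i+6]) for i in range(4)]))
```

```text
stopped False 0.7916999999999996 [-0.1 -0.2  0.1]
lifted 1.2332999999999998 [0.62032079 0.21791941 0.30181348]
12.8583 [0.5 0.2 0.1]
```

View pics/m1.png

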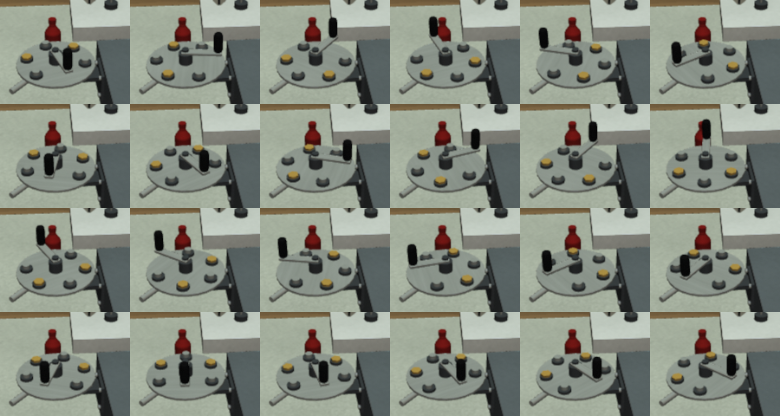

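The frames show the knob going right, back, left, front, which is counter-clockwise. It passes the right-hand side about three times and slows with the tool clear. I'll move the arm away, measure the angles and wait for it to stop.

Run:
```python
from h import *
def ang(im):
    x0,y0,x1,y1=255,130,375,235
    m=(im[y0:y1,x0:x1].max(2)<28).astype(np.uint8); k,l,st,c=cv2.connectedComponentsWithStats(m)
    cand=[(st[i,4],c[i]) for i in range(1,k) if 100<st[i,4]<420 and st[i,3]>1.7*st[i,2]]
    if not cand: return None,None
    p=onplane("side",max(cand,key=lambda q:q[0])[1]+[x0,y0],.225)[:2]-AX
    return np.arctan2(p[1],p[0]),np.hypot(*p)
A=[ang(cv2.imread(f"pics/p{i:02d}.png")) for i in range(24)]
print([(None if a is None else (round(float(np.degrees(a))),round(float(r),3))) for a,r in A])
for j in range(8):
    im=optics.snapshot("side"); a,r=ang(im)
    print(round(readout.get_time_s(),2),None if a is None else (np.degrees(a).round(1),r.round(3)))
    bot.wait(1.0)
    if j==1: bot.move_straight([.62,.218,.36],vel=.2)
for n in P: cv2.imwrite(f"pics/{n}2.png",optics.snapshot(n))
a=cv2.imread("pics/side2.png")[:,200:600];b=cv2.imread("pics/top2.png")[:,180:580]
cv2.imwrite("pics/c2.png",np.hstack([a,b]))
print(readout.get_time_s(),readout.get_tool_pos(),readout.get_contact_force())
```

```text
[(-70, 0.086), (-6, 0.086), (53, 0.085), (110, 0.082), (164, 0.084), (-146, 0.085), (-100, 0.085), (-57, 0.086), (-18, 0.086), (19, 0.086), (53, 0.085), (86, 0.084), (116, 0.083), (145, 0.083), (170, 0.084), (-166, 0.084), (-145, 0.084), (-125, 0.085), (-107, 0.085), (-91, 0.085), (-77, 0.086), (-63, 0.085), (-52, 0.087), (-41, 0.086)]
12.91 (np.float64(-32.5), np.float64(0.086))
13.96 (np.float64(-6.1), np.float64(0.086))
15.46 (np.float64(3.1), np.float64(0.086))
16.51 (np.float64(3.1), np.float64(0.086))
17.56 (np.float64(3.1), np.float64(0.086))
18.61 (np.float64(3.1), np.float64(0.086))
19.66 (np.float64(3.1), np.float64(0.086))
20.71 (np.float64(3.1), np.float64(0.086))
21.8083 [0.62000031 0.21799031 0.35999068] [-0.3253091  -0.27097769  0.98970033]
```

View pics/c2.png

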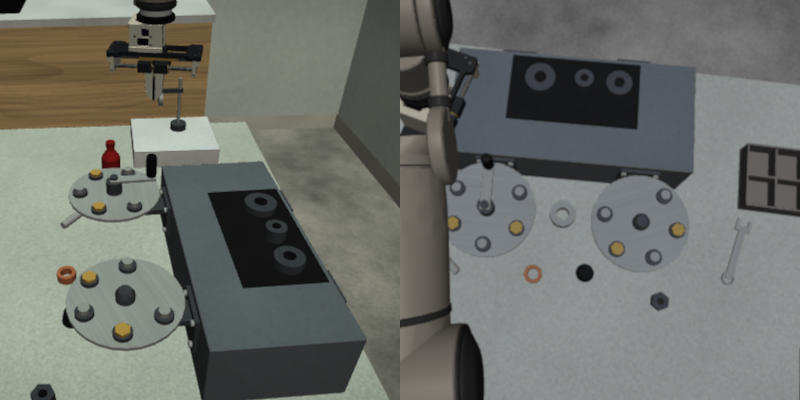

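The carousel stands still at 3.1° and the fingers are well above everything. The plain carousel looks the same as before, so I'll check that by image difference and then hand in.

Run:
```python
from h import *
a=cv2.imread("pics/side0.png")[255:350,255:390].astype(int);b=cv2.imread("pics/side2.png")[255:350,255:390].astype(int)
print("side diff max",abs(a-b).max(),"n>30",(abs(a-b).max(2)>30).sum())
a=cv2.imread("pics/top0.png")[170:275,368:472].astype(int);b=cv2.imread("pics/top2.png")[170:275,368:472].astype(int)
print("top diff max",abs(a-b).max(),"n>30",(abs(a-b).max(2)>30).sum())
print(np.abs(readout.get_qd()).max(),readout.get_time_s())
sign_off()
```

```text
side diff max 13 n>30 0
top diff max 17 n>30 0
0.00177933494841492 21.8083
the job is handed in; nothing more can be done
```

The cranked carousel (the left one) turns freely. One brisk push with the shut fingers sent it counter-clockwise, and I lifted clear at once. It ran on by itself, and I handed the job in at 21.8 s with it stopped.

- **Turn:** the camera frames taken after the lift show about 2.2 turns counter-clockwise. Adding the part before the first frame, I estimate about 3 turns from the start.
- **Stopped:** the knob stayed at 3.1° in six pictures over 5 s, at a radius of 86 mm (85 mm given).
- **Other carousel:** before and after pictures from both cameras show no change beyond image noise.
- **Robot:** it ended with the fingertips at 0.36 m, clear of everything. The force reading was about 1 N with nothing touching, which I took for sensor drift.

No check failed. The axis position from the two cameras differed by 2 to 3 mm, about what the calibration allows.

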